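# Stage a sample jar and hold the carrier's gate open

### The arm

A 6-joint arm with a two-finger parallel gripper is mounted at the origin on the work surface. World frame = base frame: x ahead of the robot, y to its left, z up, the work surface at z = 0. Lengths are in m, angles in rad, forces in N, time in s.
With the tool pointing down it reaches from about 0.375 to 0.9 m from the base axis. Payload 3.1 kg.
Tool frame: the origin (TCP) lies at the very end of the fingers, on their centre line; the grasp point (between the pads) lies 19 mm behind it (tcp_to_grasp is the distance from the TCP to the grasp point, in m); z points along the fingers, y is the direction in which the jaws open and shut (so a half turn about z gives the same grasp; the last joint's range is limited). The gripper opens to 85 mm and grips with 20 to 120 N. Pads are 22 mm wide; open, the fingers measure 114 mm over their backs; the gripper's body (76 mm by 85 mm) begins 54 mm behind the grasp point. The pads swing forward as they close: fully open they stand 13 mm farther back than shut.
Start: joints at [1.004, 0.527, 1.433, -0, 1.181, -0.178], TCP at [0.237, 0.578, 0.231] pointing down, gripper open.
Joint ranges: [-3.08, 3.08], [-0.75, 2.2], [0.22, 2.44], [-1.43, 4.57], [0, 2.65], [-2.85, 2.85]. Speed limits (rad/s): [2.79, 2.79, 3.14, 3.14, 3.14, 3.14].

### API

Orientations are given as a unit quaternion [x, y, z, w].
In Python, from station import sense, snapshot, camera_info, sign_off, tcp_to_grasp gives the robot as it stands.
- The arm moves only by the shell command python3 -m inch 'ROWS' [FORCE]. ROWS is JSON, a list of rows, each a list of 3 entries, a list of its own where there are three numbers: the closure, from -1 (fully open) to 1 (shut), so that 0 is half open, then the shift along the tool's x, y, z normalised to -1 to 1, where 1 is 10 cm, then the turn, a rotation vector about the tool's x, y, z normalised to -1 to 1, where 1 is 360 degrees. In form: [[jaw, [dx, dy, dz], [ax, ay, az]], ...]. A call has 1 to 20 rows; each row is the pose to reach, as a shift and turn from the pose commanded when the call began, along the tool's axes at that moment, turning the shorter way round; what a row does not reach only later rows make up. A row lasts 1/10 s, in which the tool goes at most 50 mm and 8.59 degrees, less where a joint would pass 70% of its speed; a pose out of reach is approached as far as the arm can. A call with a number of a shift or a turn outside -1 to 1 is refused whole. A call with a gripper value outside its range is refused whole. The fingers move at their own pace and stop on an object; FORCE is the grip in N (left out, the last holds). Time passes only in rows, so rows that repeat a pose let the fingers close. It gives the time, the measured TCP pose, the force and the opening at its end, in the units of the state.
- sense(): the state, without advancing time (a new reading comes with each control period).
- snapshot(name): name is "scene" or "top"; returns (picture, depth): 384x512x3 uint8, blue, green, red; 384x512 float32, m along the optical axis (not along the pixel's ray), 0 where there is no reading.
- camera_info(name): a dict with "K" (3x3 intrinsics, pixels), "origin" and "orientation" of the camera in the world. Camera axes: x right, y down, z forward; pixel columns grow to the right and rows downward; lengths in m; the calibration is good to about 2 mm. A picture is of the moment at which its call begins. camera_info takes no time and is no camera call.
- sign_off(): hands the job in, once; it reports no verdict.
The state is a dict: "t": time; "q": joint angles; "qd": joint speeds; "tau": joint torques, N m; "tcp_pos": TCP position; "tool_rot": TCP orientation; "force": force on the tool from outside, world axes, zero at the start; "ft_torque": the same for the moment, N m; "finger_gap": opening from 0.0 (shut) to 1.0 (fully open).
Only numpy, scipy, OpenCV 4.12 (cv2) and the standard library are available. Lean on these libraries where they do the work, as an engineer would, in place of code of your own. Each camera call takes 0.05 s, during which the arm holds its last target.

### The job

Get the sample carrier ready for a colleague to load: stand the amber jar with the black cap upright in the middle of the narrow blue loading step beside the carrier and let go of it. Then squeeze the yellow catch on the carrier's roof fully together, after that the green one, swing the gate open (it has a red post to take hold of) past its click stop until it stands about square to the carrier's front or wider, and keep holding it there: the gate is sprung, so the job ends with the gripper still holding it wide, not letting go. Leave everything else where it is.

Things in the scene. Friction and masses are not known exactly. Their poses are not given: they have to be found in the camera images.
- jar: the jar to stage: amber glass with a paper band and a black screw cap, a straight cylinder 42 mm across (cap 43 mm), 70 mm high (cap: the top 20 mm), 75 to 155 g; stands upright on the table; origin at the centre of its underside, z up
- step_top (a point): centre of the top face of the loading step: a fixed blue square plate, 50 x 50 x 10 mm, its top 80 mm above the table, on an aluminium pillar with a 90 x 70 mm grey foot; axes along its edges, z up. Stands beside the carrier on the side away from the gate's hinge
- carrier: sample carrier fixed to the table: white box, 180 mm deep (x), 260 mm wide (y), 140 mm high, clear roof. Origin: middle of the lower edge of its front face; x runs into the box, y to the robot's left, z up. The gate panel (10 mm thick, 230 mm long, 16 to 140 mm above the table) stands 10 mm before that face; its steel teeth rise 14 mm above the roof
- catch_yellow_grip (a point): point midway between the two upright yellow tabs on the carrier's roof, 168 mm above the table, 30 mm behind the front face, 55 mm left or right of the middle (yellow and green change sides). Axes as the carrier's; tabs are squeezed together along y. Each tab: 8 mm (y) x 24 mm (x), 146 to 180 mm above the table; outer faces 52 mm apart, 32 mm when fully squeezed
- catch_green_grip (a point): the same point of the green squeeze catch: same size and axes. Both catches sit on a 5 mm thick, 72 mm long roof plate; from each tab a thin steel hook, up to 24 mm above the roof, reaches forward over the gate's top edge to 58 mm before the grip point
- catch_yellow_l (a joint): travel of each tab of the yellow catch, in m: 0 = latched (tabs apart), 0.010 = fully squeezed. The two tabs are geared and move equally; about 3 N together moves them, there is no spring and they stay where they are left. The gate is free of a catch from about 0.008
- catch_green_l (a joint): the same for the green catch
- gate (a joint): gate angle in rad: 0 shut, grows as the free end swings towards the robot (clockwise from above), 1.57 = square to the carrier's front, stop at 1.75. A spring pulls it shut (0.5 N at the post when shut, 1.4 N wide). A click stop between about 0.4 and 1.0 rad takes 1 to 2 N more at the post; let go wide open, it falls back to about 1.0. Locked until both catches are squeezed
- gate_hinge (a point): point on the gate's vertical hinge line at roof height (140 mm above the table), at the carrier's left end: 10 mm before the front face, 110 mm to the left (carrier +y) of the middle. Turns with the gate: its axes are the carrier's when shut
- gate_post (a point): grip point on the axis of the red upright post of the gate, 182 mm above the table; post 16 mm diameter, from 124 to 204 mm above the table. It is 40 mm in front of the panel's middle plane, 110 mm along it from the hinge (117 mm from the hinge line); when shut it stands midway between the catches, 50 mm before the front face. Turns with the gate
- spare_jar: a white jar with a green band and a white cap, same size (43 x 70 mm) standing on the table, not wanted; origin at the centre of its underside
- dish_pills: round glass dish of tablets, 94 mm across, 15 mm high; origin at the centre of its underside
- dish_blue: round glass dish with a blue floor, 94 mm across, 15 mm high; origin at the centre of its underside
- syringe: syringe lying flat along its x, about 160 mm long, 18 mm thick; origin under its barrel
- tweezers: white tweezers lying flat along x, 140 mm long, 7 mm thick; origin at the middle, underside
Things that resemble listed ones, but are neither listed nor needed, are in the scene too. What is shaped like the jar but purple or turquoise is not meant.

How it is judged:
By the outcome, as a careful person would: the job done as asked, in the order asked, and still so for the second after the job is handed in, while the arm keeps its last pose, push and grip.
It also fails if it takes over 66 s, if anything falls off the work surface, if the arm or the gripper's body presses on something with over 40 N, if the wrist force passes 120 N, or if a joint passes its speed limit or range.

## Working session

There is one attempt and no reset: what is moved stays moved. The work goes in short steps, Python scripts to look and compute and a shell command to move; the robot and the scene stay as the last step left them, time stands still between calls to the robot, and variables do not carry over. Pictures are saved under pics/ and viewed, and the job is handed in when it is done.

```bash
ls; mkdir -p pics; python3 - <<'E'
from station import *
import cv2,numpy as np
s=sense();print(s['t'],s['tcp_pos'],s['tool_rot'],s['finger_gap'],tcp_to_grasp)
for n in('scene','top'):
    p,d=snapshot(n);cv2.imwrite(f'pics/{n}0.png',p);np.save(f'pics/{n}0d.npy',d)
    print(n,camera_info(n))
E
```

```text
pics
0.0 [0.23649655 0.57774647 0.23031728] [ 1.93181191e-01  9.81162485e-01 -1.02302211e-03 -3.99213892e-04] 0.9993291984501631 0.0187
scene {'K': array([[484.20882817,   0.        , 245.80356404],
       [  0.        , 484.20882817, 187.01168092],
       [  0.        ,   0.        ,   1.        ]]), 'origin': array([ 1.47643419, -0.65011582,  1.30446921]), 'orientation': array([ 0.81560444,  0.43840652, -0.18107381, -0.33136293])}
top {'K': array([[347.63571343,   0.        , 250.15341635],
       [  0.        , 347.63571343, 196.52228295],
       [  0.        ,   0.        ,   1.        ]]), 'origin': array([ 0.34131413, -0.0095652 ,  1.17216839]), 'orientation': array([ 0.70822582, -0.70057719,  0.06591226, -0.05712587])}
```

View pics/scene0.png

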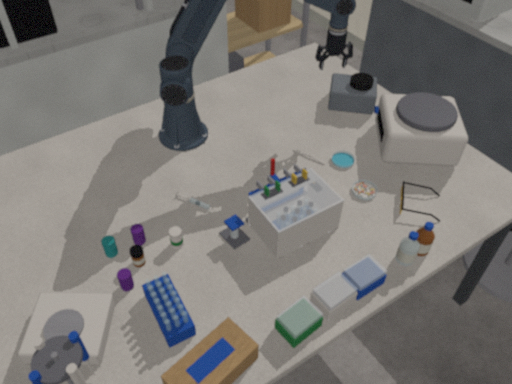

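View pics/top0.png

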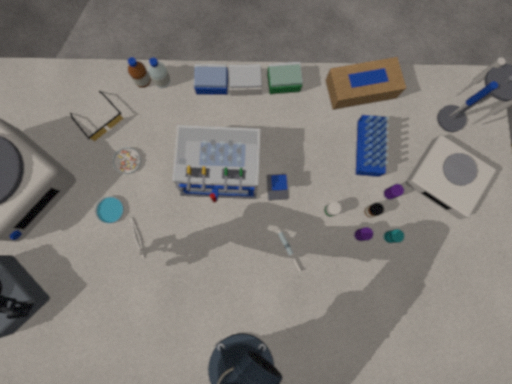

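The top view shows the jar (black cap) near (375,210) with purple and turquoise lookalikes around it. The carrier is near (217,162) with yellow left and green right, the step near (278,186), and the red post near (214,198). I'll zoom in next.

```bash
cat > h.py <<'E'
import numpy as np,cv2
from scipy.spatial.transform import Rotation as R
from station import *
def ci(n):
    c=camera_info(n);return c['K'],np.array(c['origin']),R.from_quat(c['orientation']).as_matrix()
def onz(n,uv,z):
    K,o,M=ci(n);d=M@np.linalg.inv(K)@np.array([uv[0],uv[1],1.]);return o+d*(z-o[2])/d[2]
def proj(n,P):
    K,o,M=ci(n);p=K@(M.T@(np.array(P)-o));return p[:2]/p[2]
def two(a,b):
    A=[];B=[]
    for n,uv in(('scene',a),('top',b)):
        K,o,M=ci(n);d=M@np.linalg.inv(K)@np.array([uv[0],uv[1],1.]);d/=np.linalg.norm(d)
        Q=np.eye(3)-np.outer(d,d);A.append(Q);B.append(Q@o)
    x=np.linalg.lstsq(np.vstack(A),np.hstack(B),rcond=None)[0];return x
def crop(p,x0,y0,x1,y1,k,f):
    cv2.imwrite(f,cv2.resize(p[y0:y1,x0:x1],None,fx=k,fy=k,interpolation=cv2.INTER_CUBIC))
E
python3 - <<'E'
from h import *
s=cv2.imread('pics/scene0.png');t=cv2.imread('pics/top0.png')
crop(t,165,115,300,215,5,'pics/c1.png');crop(t,320,175,410,250,6,'pics/c2.png')
crop(s,215,145,350,255,5,'pics/c3.png');crop(s,95,215,195,300,6,'pics/c4.png')
E
```

```text
(no output)
```

View pics/c1.png

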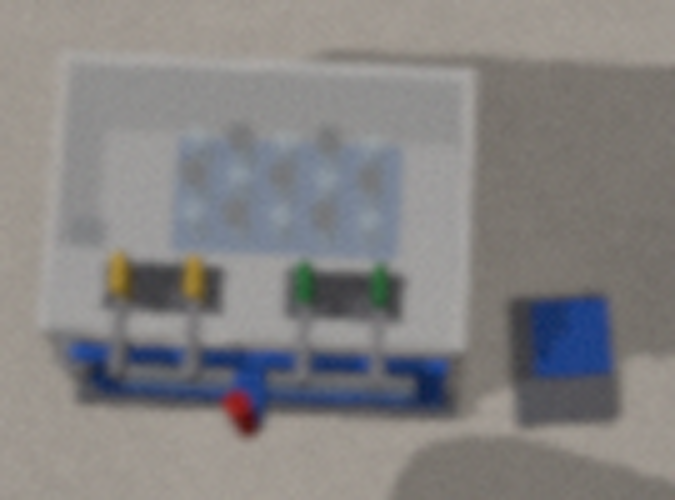

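View pics/c2.png

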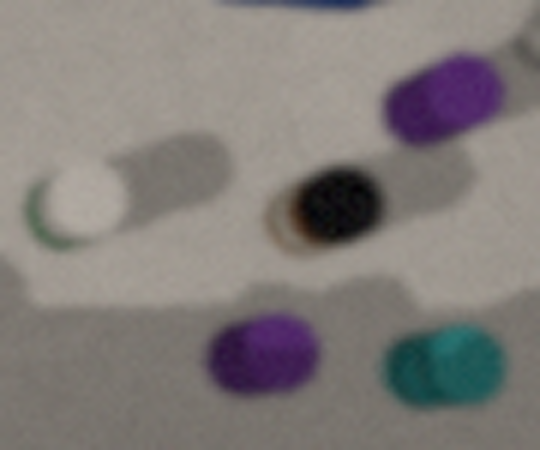

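View pics/c3.png

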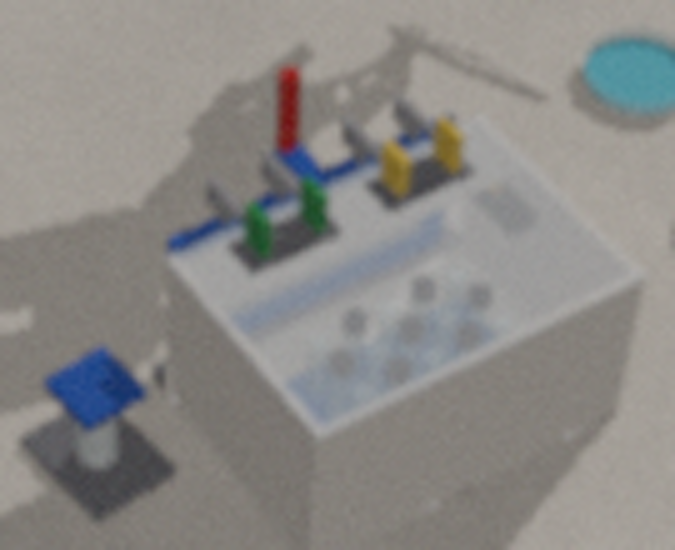

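View pics/c4.png

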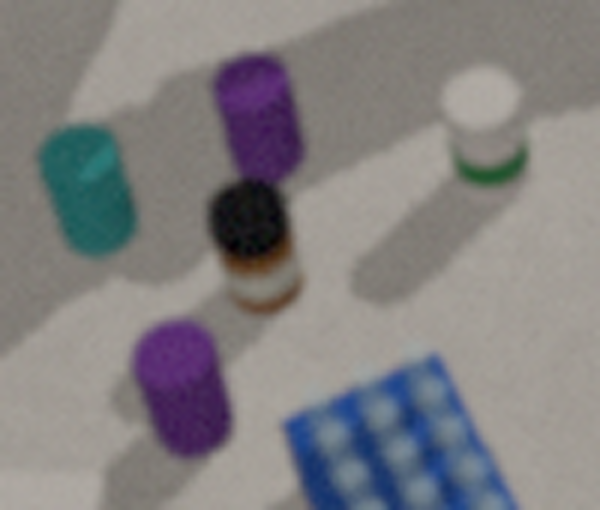

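```bash
python3 - <<'E'
from h import *
s=cv2.imread('pics/scene0.png');t=cv2.imread('pics/top0.png')
def blobs(img,f,roi):
    x0,y0,x1,y1=roi
    hsv=cv2.cvtColor(img,cv2.COLOR_BGR2HSV).astype(int)
    m=f(hsv[...,0],hsv[...,1],hsv[...,2]).astype(np.uint8);k=np.zeros_like(m);k[y0:y1,x0:x1]=m[y0:y1,x0:x1]
    n,_,st,c=cv2.connectedComponentsWithStats(k);return [(st[i,4],c[i].round(2)) for i in range(1,n) if st[i,4]>4]
F={'black':lambda h,s,v:(v<60),'purple':lambda h,s,v:(h>125)&(h<160)&(s>90),'turq':lambda h,s,v:(h>75)&(h<98)&(s>90),
'yellow':lambda h,s,v:(h>15)&(h<30)&(s>110),'green':lambda h,s,v:(h>45)&(h<80)&(s>90),'red':lambda h,s,v:((h<8)|(h>172))&(s>130),'blue':lambda h,s,v:(h>105)&(h<122)&(s>130)}
RT={'black':(350,180,410,250),'purple':(320,175,410,250),'turq':(320,175,410,250)}
RS={'black':(120,235,150,270),'purple':(95,215,195,300),'turq':(95,215,195,300)}
for n in F:
    print(n,'T',blobs(t,F[n],RT.get(n,(165,115,300,215))),'S',blobs(s,F[n],RS.get(n,(215,145,350,255))))
# roof corners (top view crop px)
g=lambda c,x0,y0,k:np.array([x0+(c[0]+.5)/k-.5,y0+(c[1]+.5)/k-.5])
for c in[(65,60),(475,70),(462,355),(45,330)]: print('roofT',onz('top',g(c,165,115,5),.14))
for c in[(170,255),(318,435),(640,272),(480,120)]: print('roofS',onz('scene',g(c,215,145,5),.14))
E
```

```text
black T [(np.int32(126), array([375.96, 208.88]))] S [(np.int32(134), array([136.08, 251.23]))]
purple T [(np.int32(183), array([393.72, 191.28])), (np.int32(170), array([363.65, 233.74]))] S [(np.int32(215), array([137.77, 234.41])), (np.int32(249), array([125.09, 279.17]))]
turq T [(np.int32(193), array([394.02, 235.76]))] S [(np.int32(232), array([109.25, 246.08]))]
yellow T [(np.int32(26), array([188.54, 169.96])), (np.int32(25), array([203.44, 170.32]))] S [(np.int32(38), array([304.21, 173.82])), (np.int32(41), array([293.88, 178.54]))]
green T [(np.int32(16), array([225.88, 171.5 ])), (np.int32(17), array([240.41, 172.06]))] S [(np.int32(33), array([277.52, 185.64])), (np.int32(32), array([266.44, 190.69]))]
red T [(np.int32(24), array([212.58, 196.96]))] S [(np.int32(49), array([272.12, 166.16]))]
blue T [(np.int32(213), array([278.7 , 182.18])), (np.int32(33), array([183.7 , 187.42])), (np.int32(21), array([195.57, 185.67])), (np.int32(77), array([214.96, 188.79])), (np.int32(21), array([232.33, 187.43])), (np.int32(60), array([249.17, 190.07]))] S [(np.int32(32), array([276.81, 177.88])), (np.int32(14), array([253.43, 191.64])), (np.int32(159), array([233.57, 222.3 ]))]
roofT [0.74158704 0.20670775 0.14      ]
roofT [ 0.73882115 -0.04897128  0.14      ]
roofT [ 0.55694094 -0.0419897   0.14      ]
roofT [0.5692577  0.21091253 0.14      ]
roofS [ 0.56026536 -0.04237862  0.14      ]
roofS [ 0.73803724 -0.05085931  0.14      ]
roofS [0.74381654 0.20588077 0.14      ]
roofS [0.57218203 0.20956198 0.14      ]
```

```bash
python3 - <<'E'
from h import *
S={'yL':((304.21,173.82),(188.54,169.96)),'yR':((293.88,178.54),(203.44,170.32)),'gL':((277.52,185.64),(225.88,171.5)),'gR':((266.44,190.69),(240.41,172.06)),'red':((272.12,166.16),(212.58,196.96)),'cap':((136.08,251.23),(375.96,208.88)),'step':((233.57,222.3),(278.7,182.18)),'p1':((137.77,234.41),(363.65,233.74)),'p2':((125.09,279.17),(393.72,191.28)),'tq':((109.25,246.08),(394.02,235.76))}
X={}
for k,(a,b) in S.items():
    X[k]=two(a,b);print(k,X[k].round(4),'top@',onz('top',b,X[k][2])[:2].round(4),'res',(proj('scene',X[k])-a).round(2))
d=X['yL']+X['gL']-X['gR']-X['yR'] if 0 else (X['yL']-X['gR']);print('yaw',np.degrees(np.arctan2(-d[0],d[1])),np.linalg.norm(d))
print('yc',(X['yL']+X['yR'])/2,'gc',(X['gL']+X['gR'])/2)
for n in('step',):
  print(onz('scene',S[n][0],.08),onz('top',S[n][1],.08))
E
```

```text
yL [0.5969 0.1619 0.1607] top@ [0.5978 0.1635] res [ 0.51 -0.13]
yR [0.5963 0.1178 0.1617] top@ [0.597  0.1189] res [ 0.39 -0.09]
gL [0.5936 0.0512 0.1627] top@ [0.594  0.0519] res [ 0.23 -0.04]
gR [0.5924 0.0076 0.1626] top@ [0.5929 0.0085] res [ 0.3  -0.05]
red [0.5142 0.0869 0.1706] top@ [0.5151 0.0885] res [ 0.52 -0.1 ]
cap [ 0.5011 -0.4328  0.0581] top@ [ 0.5016 -0.4318] res [0.37 0.04]
step [ 0.5824 -0.1154  0.0734] top@ [ 0.583  -0.1143] res [ 0.4  -0.03]
p1 [ 0.422  -0.3957  0.0359] top@ [ 0.4222 -0.3953] res [0.13 0.02]
p2 [ 0.5644 -0.5028  0.0376] top@ [ 0.5647 -0.5023] res [0.17 0.02]
tq [ 0.4164 -0.4945  0.0374] top@ [ 0.4166 -0.4942] res [0.11 0.02]
yaw -1.6698965439138156 0.15438576095852885
yc [0.59658167 0.13985553 0.16120666] gc [0.59298163 0.02941887 0.16264231]
[ 0.58656505 -0.11950015  0.08      ] [ 0.58158016 -0.11363633  0.08      ]
```

```bash
python3 - <<'E'
from h import *
for n,roi in(('top',(265,165,300,205)),('scene',(215,205,255,240))):
    p=cv2.imread(f'pics/{n}0.png');d=np.load(f'pics/{n}0d.npy')
    K,o,M=ci(n);h=cv2.cvtColor(p,cv2.COLOR_BGR2HSV)
    v,u=np.mgrid[0:384,0:512]
    P=(np.stack([(u-K[0,2])/K[0,0]*d,(v-K[1,2])/K[1,1]*d,d],-1))@M.T+o
    m=(u>=roi[0])&(u<roi[2])&(v>=roi[1])&(v<roi[3])&(h[...,0]>105)&(h[...,0]<122)&(h[...,1]>130)
    z=P[m][:,2];print(n,m.sum(),np.percentile(z,[5,25,50,75,95]).round(4))
    mm=m&(abs(P[...,2]-np.percentile(z,60))<.005)
    r=cv2.minAreaRect(np.array([onz(n,(a,b),.08)[:2] for a,b in zip(u[mm],v[mm])],np.float32)*1000)
    print(mm.sum(),P[mm].mean(0).round(4),onz(n,(u[mm].mean(),v[mm].mean()),.08).round(4),r)
    sel=(abs(P[...,2]-.07)<.004)
    for nm,c in(('black',(376,208)),):
        if n=='top':
            w=sel&(abs(u-c[0])<12)&(abs(v-c[1])<12);print('captop',w.sum(),P[w].mean(0).round(4))
E
```

```text
top 213 [0.0769 0.0782 0.0796 0.0811 0.0829]
208 [ 0.5815 -0.114   0.0797] [ 0.5814 -0.114   0.08  ] ((582.2697143554688, -114.3875503540039), (46.087188720703125, 45.27597427368164), 0.7069533467292786)
captop 128 [ 0.5009 -0.4314  0.0696]
scene 159 [0.074  0.077  0.0794 0.0814 0.0838]
136 [ 0.5862 -0.1189  0.0796] [ 0.5866 -0.1191  0.08  ] ((585.43310546875, -119.70419311523438), (46.956974029541016, 46.83283996582031), 2.457719326019287)
```

The carrier origin is about (0.565, 0.0855), with a yaw of about −1.7°. Catch spacing (110.5 mm), post position and roof corners all agree with the given sizes. The jar is at (0.501, −0.432) and the step centre at (0.583, −0.115). The scene view of the step is biased by its visible side faces.

I'm moving now, turning the jaws along the carrier's y.

```bash
python3 -m inch '[[-1,[-0.42,-0.37,-0.3],[0,0,-0.029]],[-1,[-0.84,-0.74,-0.3],[0,0,-0.057]],[-1,[-0.84,-0.74,-0.3],[0,0,-0.057]],[-1,[-0.84,-0.74,-0.3],[0,0,-0.057]]]'
python3 -m inch '[[-1,[-0.4,-0.5,0],[0,0,0]],[-1,[-0.5,-1,0],[0,0,0]],[-1,[-0.5,-1,0],[0,0,0]]]'
cat >> h.py <<'E'
def st():
    s=sense();q=R.from_quat(s['tool_rot']).as_matrix()
    print('t',round(s['t'],2),'tcp',np.round(s['tcp_pos'],4),'alpha',round(np.degrees(np.arctan2(q[1,1],q[0,1])),2),'tilt',q[:2,2].round(4),'gap',round(s['finger_gap'],3),'F',np.round(s['force'],1),'q',np.round(s['q'],2))
    return s
def need(P,alpha=88.3):
    s=st();q=R.from_quat(s['tool_rot']).as_matrix()
    a=np.radians(alpha);T=np.column_stack([[-np.sin(a),np.cos(a),0],[np.cos(a),np.sin(a),0],[0,0,-1]])
    T=np.column_stack([np.cross([np.cos(a),np.sin(a),0],[0,0,-1]),[np.cos(a),np.sin(a),0],[0,0,-1]])
    print('shift',(q.T@(np.array(P)-s['tcp_pos'])/.1).round(3),'turn',(R.from_matrix(q.T@T).as_rotvec()/(2*np.pi)).round(4))
E
python3 -c "
from h import *
need([.501,-.432,.15])"
```

```text
t: 0.5
tcp_pos: [0.2874, 0.4757, 0.2614]
tool_rot: [0.017, 1.0, -0.001, -0.0]
force: [-0.1, 0.5, 0.2]
finger_gap: 0.997
t: 0.8
tcp_pos: [0.3335, 0.374, 0.2606]
tool_rot: [0.017, 1.0, -0.001, -0.001]
force: [-0.3, -0.2, -0.8]
finger_gap: 0.997
t 0.8 tcp [0.3335 0.374  0.2606] alpha 88.05 tilt [-0.0019 -0.0022] gap 0.997 F [-0.3 -0.2 -0.8] q [ 0.62  0.32  1.7  -0.    1.12 -0.92]
shift [-1.951 -7.995  1.121] turn [-0.0004 -0.0003 -0.0007]
```

```bash

python3 -m inch '[[-1,[-0.4,-0.5,0],[0,0,0]],[-1,[-0.5,-1,0],[0,0,0]],[-1,[-0.5,-1,0],[0,0,0]]]' >/dev/null
python3 -m inch '[[-1,[-0.2,-0.5,0],[0,0,0]],[-1,[-0.3,-1,0],[0,0,0]],[-1,[-0.3,-1,0],[0,0,0]]]' >/dev/null
python3 -m inch '[[-1,[-0.1,-0.5,0],[0,0,0]],[-1,[-0.2,-1,0],[0,0,0]],[-1,[-0.2,-1,0],[0,0,0]]]' >/dev/null
python3 -m inch '[[-1,[-0.1,-0.5,0],[0,0,0]],[-1,[-0.2,-1,0],[0,0,0]],[-1,[-0.2,-1,0],[0,0,0]]]' >/dev/null
python3 -m inch '[[-1,[-0.1,-0.5,0],[0,0,0]],[-1,[-0.2,-1,0],[0,0,0]],[-1,[-0.2,-1,0],[0,0,0]]]' >/dev/null
python3 -m inch '[[-1,[-0.1,-0.5,0],[0,0,0]],[-1,[-0.2,-1,0],[0,0,0]],[-1,[-0.2,-1,0],[0,0,0]]]' >/dev/null
python3 -m inch '[[-1,[-0.1,-0.5,0.4],[0,0,0]],[-1,[-0.2,-1,0.8],[0,0,0]],[-1,[-0.2,-1,0.8],[0,0,0]]]' >/dev/null
python3 -c "
from h import *
need([.501,-.432,.15])"
```

```text
t 2.9 tcp [ 0.4931 -0.3273  0.179 ] alpha 88.25 tilt [-0.001   0.0024] gap 0.999 F [ 0.5 -0.5 -0.1] q [-0.78  0.55  1.57  0.    1.03 -2.32]
shift [-0.111 -1.044  0.287] turn [ 0.0004 -0.0002 -0.0001]
```

```bash

python3 -m inch '[[-1,[-0.05,-0.5,0.1],[0,0,0]],[-1,[-0.11,-1,0.3],[0,0,0]],[-1,[-0.11,-1,0.3],[0,0,0]],[-1,[-0.11,-1,0.3],[0,0,0]]]' >/dev/null
python3 - <<'E'
from h import *
need([.501,-.432,.023])
p,d=snapshot('top');cv2.imwrite('pics/top1.png',p);crop(p,310,165,420,255,6,'pics/c5.png')
p,d=snapshot('scene');crop(p,85,200,205,300,6,'pics/c6.png')
E
```

```text
t 3.3 tcp [ 0.5008 -0.4269  0.1497] alpha 88.22 tilt [-0.0013  0.0035] gap 1.003 F [-0.8  0.3  0.5] q [-0.88  0.67  1.41  0.    1.07 -2.42]
shift [-0.006 -0.055  1.267] turn [ 0.0005 -0.0002 -0.0002]
```

View pics/c6.png

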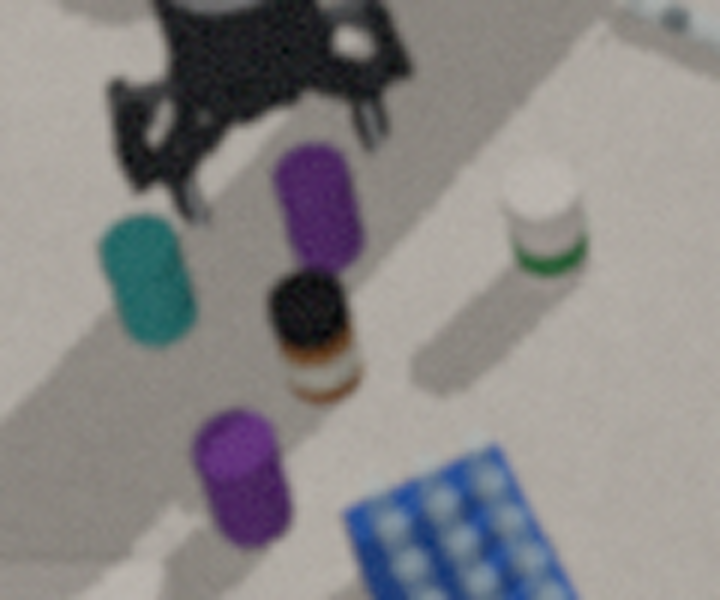

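The gripper hovers over the jars with its fingertips at crop px (200,215) and (375,140). I'll check the midpoint against the TCP.

```bash
python3 - <<'E'
from h import *
for c in((200,215),(375,140)):
  print(onz('scene',(85+c[0]/6,200+c[1]/6),.163).round(4))
E
python3 -m inch '[[-1,[0,-0.05,0.4],[0,0,0]],[-1,[0,-0.05,0.8],[0,0,0]],[-1,[0,-0.05,1],[0,0,0]],[-1,[0,-0.05,1],[0,0,0]]]'
python3 -m inch '[[-1,[0,0,0.27],[0,0,0]],[-1,[0,0,0.27],[0,0,0]],[-1,[0,0,0.27],[0,0,0]]]'
python3 -c "
from h import *
need([.501,-.432,.023])"
```

```text
[ 0.5    -0.4725  0.163 ]
[ 0.5038 -0.3783  0.163 ]
t: 3.8
tcp_pos: [0.4988, -0.4292, 0.0489]
tool_rot: [0.014, 1.0, 0.003, -0.002]
force: [-0.6, 0.7, -0.2]
finger_gap: 1.001
t: 4.1
tcp_pos: [0.5005, -0.4332, 0.0259]
tool_rot: [0.015, 1.0, -0.0, 0.0]
force: [0.3, 0.2, -0.3]
finger_gap: 0.999
t 4.1 tcp [ 0.5005 -0.4332  0.0259] alpha 88.3 tilt [ 0.0007 -0.0005] gap 0.999 F [ 0.3  0.2 -0.3] q [-0.88  0.84  1.46  0.    0.84 -2.42]
shift [-0.005  0.012  0.029] turn [-0.0001  0.0001 -0.    ]
```

```bash

python3 -m inch '[[0.3,[0,0,0.03],[0,0,0]],[0.3,[0,0,0.03],[0,0,0]],[0.6,[0,0,0.03],[0,0,0]],[1,[0,0,0.03],[0,0,0]],[1,[0,0,0.03],[0,0,0]],[1,[0,0,0.03],[0,0,0]],[1,[0,0,0.03],[0,0,0]],[1,[0,0,0.03],[0,0,0]]]' 30
python3 -c "
from h import *
need([.501,-.432,.023])"
```

```text
t: 4.9
tcp_pos: [0.5, -0.4341, 0.0224]
tool_rot: [0.015, 1.0, -0.0, 0.0]
force: [-0.6, 1.4, 7.1]
finger_gap: 0.492
t 4.9 tcp [ 0.5    -0.4341  0.0224] alpha 88.24 tilt [ 0.0008 -0.0006] gap 0.492 F [-0.6  1.4  7.1] q [-0.88  0.84  1.46  0.    0.84 -2.42]
shift [-0.009  0.022 -0.006] turn [-0.0001  0.0001 -0.0002]
```

```bash

python3 -m inch '[[1,[0,0,-0.2],[0,0,0]],[1,[0,0,-0.5],[0,0,0]],[1,[0,0,-0.8],[0,0,0]],[1,[0,0,-1],[0,0,0]],[1,[0,0,-1],[0,0,0]]]'
python3 -m inch '[[1,[0,0,-0.3],[0,0,0]],[1,[-0.1,0.3,-0.6],[0,0,0]],[1,[-0.2,0.6,-0.6],[0,0,0]],[1,[-0.26,1,-0.6],[0,0,0]],[1,[-0.26,1,-0.6],[0,0,0]]]'
python3 -m inch '[[1,[-0.1,0.3,0],[0,0,0]],[1,[-0.2,0.6,0],[0,0,0]],[1,[-0.26,0.9,0],[0,0,0]],[1,[-0.26,1,0],[0,0,0]],[1,[-0.26,1,0],[0,0,0]]]'
python3 -c "
from h import *
need([.583,-.1155,.18])"
```

```text
t: 5.4
tcp_pos: [0.5011, -0.4358, 0.1244]
tool_rot: [0.015, 1.0, -0.003, 0.002]
force: [0.7, -0.2, -1.6]
finger_gap: 0.492
t: 5.9
tcp_pos: [0.5279, -0.3285, 0.1793]
tool_rot: [0.013, 1.0, 0.003, -0.002]
force: [-0.5, -0.1, -1.5]
finger_gap: 0.493
t: 6.4
tcp_pos: [0.5571, -0.2342, 0.1799]
tool_rot: [0.014, 1.0, 0.001, -0.001]
force: [0.2, -0.3, -1.6]
finger_gap: 0.492
t 6.4 tcp [ 0.5571 -0.2342  0.1799] alpha 88.37 tilt [-0.0027  0.0014] gap 0.492 F [ 0.2 -0.3 -1.6] q [-0.58  0.56  1.53 -0.    1.05 -2.12]
shift [-0.226  1.193  0.   ] turn [ 0.0002 -0.0004  0.0002]
```

```bash

python3 -m inch '[[1,[-0.1,0.3,0],[0,0,0]],[1,[-0.15,0.6,0],[0,0,0]],[1,[-0.2,0.9,0],[0,0,0]],[1,[-0.22,1,0],[0,0,0]],[1,[-0.22,1,0],[0,0,0]],[1,[-0.22,1,0],[0,0,0]]]' >/dev/null
python3 - <<'E'
from h import *
need([.583,-.1155,.18])
p,d=snapshot('top');crop(p,240,140,340,230,6,'pics/c7.png')
p,d=snapshot('scene');crop(p,180,150,300,260,6,'pics/c8.png')
E
```

```text
t 7.0 tcp [ 0.5829 -0.1381  0.1811] alpha 88.2 tilt [ 0.0001 -0.0012] gap 0.494 F [ 0.6  0.3 -1.5] q [-0.42  0.55  1.55 -0.    1.04 -1.96]
shift [0.006 0.226 0.011] turn [-0.0002  0.     -0.0003]
```

View pics/c8.png

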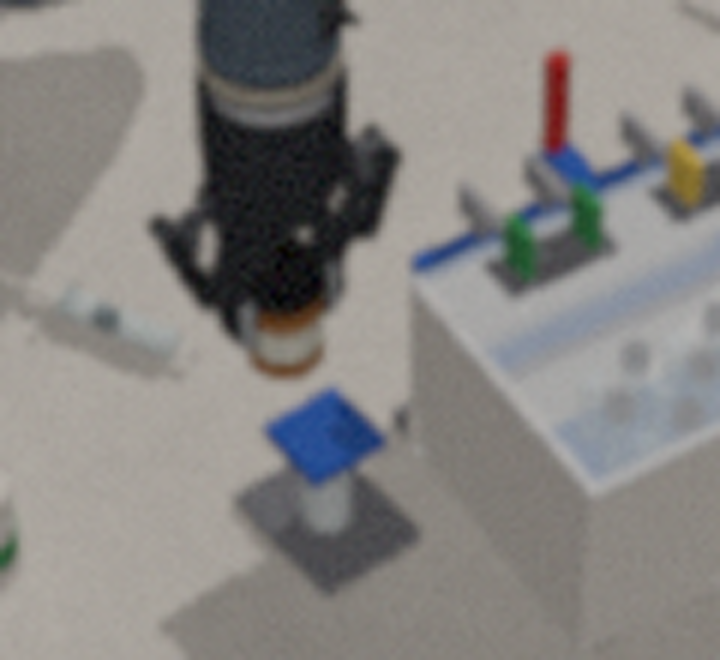

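View pics/c7.png

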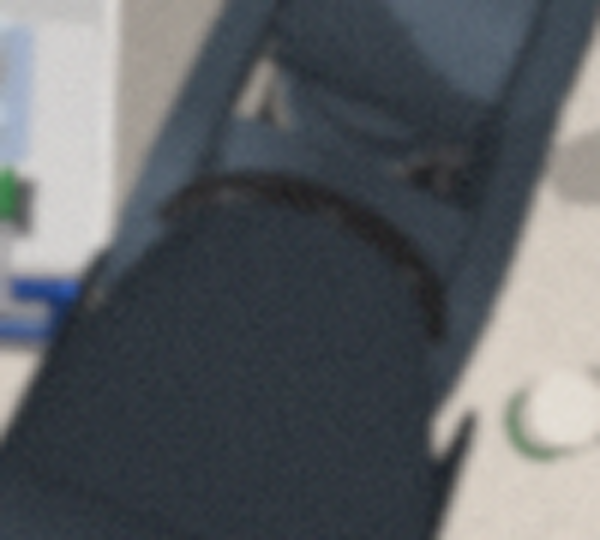

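```bash
python3 - <<'E'
from h import *
g=lambda c:np.array([180+(c[0]+.5)/6-.5,150+(c[1]+.5)/6-.5])
a=np.linspace(0,6.28,100)
C=np.array([proj('scene',[.5829+.021*np.cos(t),-.1381+.021*np.sin(t),.159]) for t in a])
Cc=(C-[180,150]+.5)*6-.5
print('pred bottom ellipse',Cc.min(0),Cc.max(0))
for c in[(265,433),(320,482),(385,438),(335,388)]: print(onz('scene',g(c),.08).round(4))
# offset of red post / jar
for n in('scene','top'): print(n,proj(n,[.583,-.1155,.08]))
E
```

```text
pred bottom ellipse [247.42991101 320.9075543 ] [326.78723955 380.02569732]
[ 0.5666 -0.1453  0.08  ]
[ 0.6128 -0.1386  0.08  ]
[ 0.6062 -0.0922  0.08  ]
[ 0.5602 -0.0955  0.08  ]
scene [234.01442678 221.10091969]
top [279.27652057 181.75577619]
```

```bash

python3 -m inch '[[1,[0,0.1,0],[0,0,0]],[1,[0,0.22,0.2],[0,0,0]],[1,[0,0.22,0.4],[0,0,0]],[1,[0,0.22,0.55],[0,0,0]],[1,[0,0.22,0.68],[0,0,0]],[1,[0,0.22,0.68],[0,0,0]],[1,[0,0.22,0.68],[0,0,0]]]' >/dev/null
python3 - <<'E'
from h import *
need([.584,-.1165,.1035])
p,d=snapshot('scene');crop(p,195,175,275,250,9,'pics/c9.png')
E
```

```text
t 7.8 tcp [ 0.5837 -0.1146  0.1134] alpha 88.22 tilt [ 0. -0.] gap 0.492 F [ 0.4 -1.5 -1.6] q [-0.38  0.64  1.61  0.    0.89 -1.92]
shift [-0.004 -0.019  0.099] turn [-0.      0.     -0.0002]
```

View pics/c9.png

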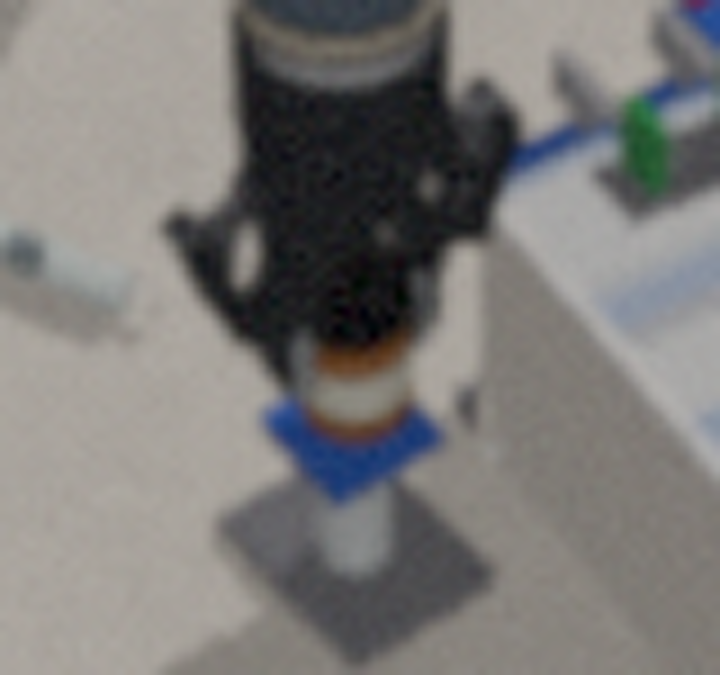

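```bash
python3 - <<'E'
from h import *
def ext(P,r,x0=195,y0=175,k=9):
    C=np.array([proj('scene',[P[0]+r*np.cos(t),P[1]+r*np.sin(t),P[2]]) for t in np.linspace(0,6.28,200)])
    C=(C-[x0,y0]+.5)*k-.5;return C.min(0).round(1),C.max(0).round(1)
print('jar',ext([.5837,-.1146,.091],.021))
def sq(c,z):
    a=np.radians(-1.0);u=np.array([np.cos(a),np.sin(a)]);v=np.array([-u[1],u[0]])
    return [((proj('scene',[*(np.array(c)+i*.025*u+j*.025*v),z])-[195,175]+.5)*9-.5).round(0) for i,j in((-1,-1),(1,-1),(1,1),(-1,1))]
for c in((.583,-.1155),(.5855,-.1195)): print(c,sq(c,.08),sq(c,.07))
E
```

```text
jar (array([300.2, 356.3]), array([414.9, 443.6]))
(0.583, -0.1155) [array([262., 403.]), array([332., 492.]), array([449., 435.]), array([377., 348.])] [array([263., 421.]), array([333., 509.]), array([449., 452.]), array([378., 366.])]
(0.5855, -0.1195) [array([256., 412.]), array([326., 501.]), array([443., 444.]), array([372., 357.])] [array([257., 430.]), array([327., 518.]), array([444., 461.]), array([373., 375.])]
```

```bash

python3 -m inch '[[1,[-0.01,-0.02,0.04],[0,0,0]],[1,[-0.01,-0.02,0.07],[0,0,0]],[1,[-0.01,-0.02,0.09],[0,0,0]],[1,[-0.01,-0.02,0.1],[0,0,0]],[1,[-0.01,-0.02,0.1],[0,0,0]]]' 
python3 - <<'E'
from h import *
need([.5845,-.1165,.1024])
p,d=snapshot('scene');crop(p,195,175,275,250,9,'pics/c10.png')
E
```

```text
t: 8.35
tcp_pos: [0.5844, -0.1163, 0.1032]
tool_rot: [0.015, 1.0, 0.0, -0.0]
force: [-0.2, 0.2, -1.3]
finger_gap: 0.493
t 8.35 tcp [ 0.5844 -0.1163  0.1032] alpha 88.24 tilt [-0.0003  0.0001] gap 0.493 F [-0.2  0.2 -1.3] q [-0.38  0.66  1.61  0.    0.87 -1.92]
shift [-0.001 -0.002  0.008] turn [ 0.     -0.     -0.0002]
```

View pics/c10.png

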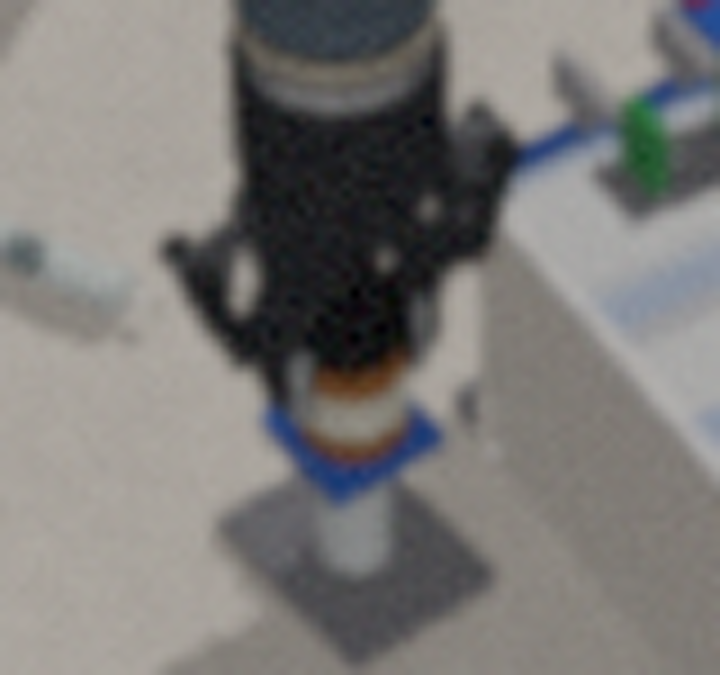

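```bash

python3 -m inch '[[1,[0,0,0.01],[0,0,0]],[1,[0,0,0.015],[0,0,0]],[1,[0,0,0.015],[0,0,0]]]' 
python3 -c "
from h import *
need([.5845,-.1165,.1024])"
```

```text
t: 8.7
tcp_pos: [0.5847, -0.1164, 0.1024]
tool_rot: [0.015, 1.0, -0.0, 0.0]
force: [-0.3, -0.3, 3.3]
finger_gap: 0.494
t 8.7 tcp [ 0.5847 -0.1164  0.1024] alpha 88.25 tilt [ 0.0006 -0.0002] gap 0.494 F [-0.3 -0.3  3.3] q [-0.38  0.66  1.61  0.    0.87 -1.92]
shift [ 0.002 -0.001 -0.   ] turn [-0.      0.0001 -0.0001]
```

Contact on the step shows as 3.3 N up. I'll release and rise straight.

```bash

python3 -m inch '[[0,[0,0,0],[0,0,0]],[-0.2,[0,0,0],[0,0,0]],[-0.4,[0,0,0],[0,0,0]],[-0.5,[0,0,0],[0,0,0]],[-0.5,[0,0,0],[0,0,0]]]' 
python3 -m inch '[[-0.5,[0,0,-0.1],[0,0,0]],[-0.5,[0,0,-0.3],[0,0,0]],[-0.5,[0,0,-0.6],[0,0,0]],[-0.5,[0,0,-1],[0,0,0]],[-0.5,[0,0,-1],[0,0,0]],[-0.5,[0,0,-1],[0,0,0]]]' 
python3 -m inch '[[-0.5,[0,0.3,-0.3],[0,0,0]],[-0.7,[0,0.6,-0.4],[0,0,0]],[-0.8,[0,0.9,-0.4],[0,0,0]],[-0.8,[0,1,-0.4],[0,0,0]],[-0.8,[0,1,-0.4],[0,0,0]]]' 
python3 - <<'E'
from h import *
need([.5966,.1405,.21])
p,d=snapshot('scene');crop(p,195,145,325,250,6,'pics/c11.png')
p,d=snapshot('top');crop(p,165,115,300,215,5,'pics/c12.png')
E
```

```text
t: 9.2
tcp_pos: [0.5844, -0.1164, 0.1016]
tool_rot: [0.015, 1.0, 0.0, -0.0]
force: [0.4, -0.2, 0.1]
finger_gap: 0.751
t: 9.8
tcp_pos: [0.5851, -0.1166, 0.2036]
tool_rot: [0.015, 1.0, -0.001, 0.002]
force: [-1.1, 0.3, -1.2]
finger_gap: 0.748
t: 10.3
tcp_pos: [0.5865, -0.0151, 0.2405]
tool_rot: [0.014, 1.0, 0.0, -0.001]
force: [-1.0, -0.6, -0.8]
finger_gap: 0.907
t 10.3 tcp [ 0.5865 -0.0151  0.2405] alpha 88.39 tilt [-0.003   0.0003] gap 0.907 F [-1.  -0.6 -0.8] q [-0.22  0.47  1.52 -0.    1.16 -1.76]
shift [-0.058  1.558  0.306] turn [ 0.     -0.0005  0.0002]
```

View pics/c11.png

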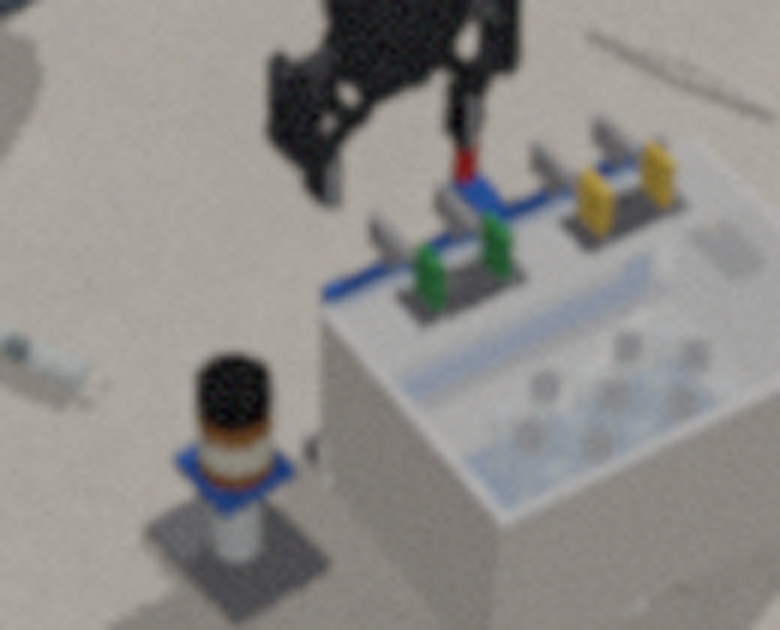

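View pics/c12.png

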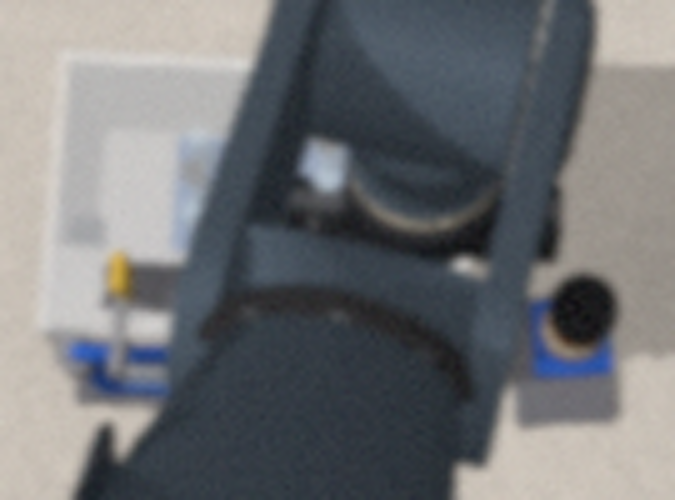

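The jar stands upright and centred on the step: jar edges are at 199–273 px and step edges at 178–295 px in the crop. Next is the yellow catch.

```bash

python3 -m inch '[[-1,[-0.03,0.4,0],[0,0,0]],[-1,[-0.04,0.8,0],[0,0,0]],[-1,[-0.05,1,0],[0,0,0]],[-1,[-0.05,1,0],[0,0,0]]]' >/dev/null
python3 -m inch '[[-1,[0,0.3,0],[0,0,0]],[-1,[0,0.55,0.1],[0,0,0]],[-1,[0,0.55,0.3],[0,0,0]],[-1,[0,0.55,0.3],[0,0,0]],[-1,[0,0.55,0.3],[0,0,0]]]' >/dev/null
python3 - <<'E'
from h import *
need([.5966,.1405,.150])
p,d=snapshot('scene');crop(p,215,125,345,230,6,'pics/c13.png')
E
```

```text
t 11.3 tcp [0.5974 0.1366 0.2113] alpha 88.14 tilt [-0.0015 -0.0007] gap 1.002 F [-0.3  0.4 -0.2] q [ 0.04  0.53  1.48 -0.    1.13 -1.5 ]
shift [0.008 0.039 0.613] turn [-0.0001 -0.0002 -0.0004]
```

View pics/c13.png

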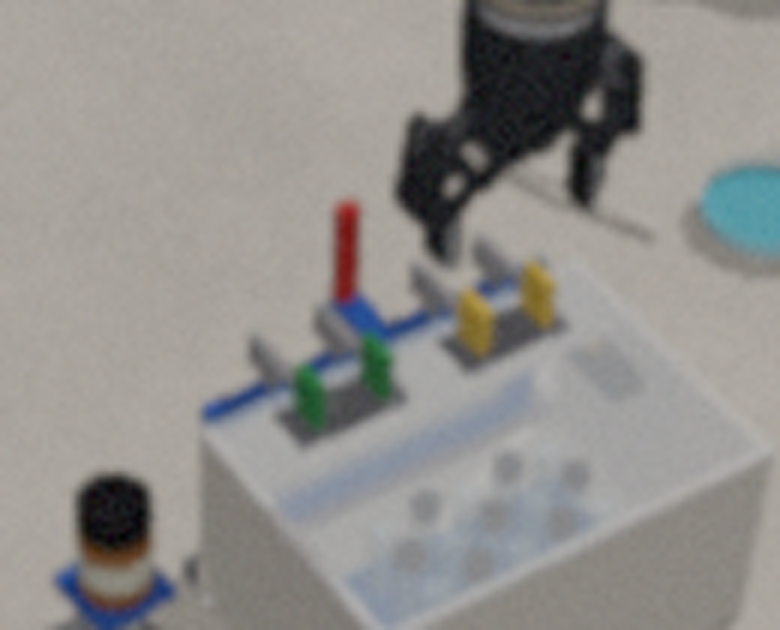

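```bash

python3 -m inch '[[-1,[0.01,0.03,0],[0,0,0]],[-1,[0.01,0.03,0.2],[0,0,0]],[-1,[0.01,0.03,0.4],[0,0,0]],[-1,[0.01,0.03,0.55],[0,0,0]],[-1,[0.01,0.03,0.61],[0,0,0]],[-1,[0.01,0.03,0.61],[0,0,0]]]' 
python3 - <<'E'
from h import *
need([.5966,.1405,.150])
p,d=snapshot('scene');crop(p,255,135,345,205,8,'pics/c14.png')
E
```

```text
t: 11.95
tcp_pos: [0.5963, 0.1411, 0.1506]
tool_rot: [0.016, 1.0, -0.0, -0.0]
force: [-0.6, 0.7, 0.1]
finger_gap: 0.997
t 11.95 tcp [0.5963 0.1411 0.1506] alpha 88.22 tilt [-0.0008 -0.0001] gap 0.997 F [-0.6  0.7  0.1] q [ 0.05  0.61  1.54 -0.    1.   -1.49]
shift [-0.003 -0.005  0.006] turn [-0.     -0.0001 -0.0002]
```

View pics/c14.png

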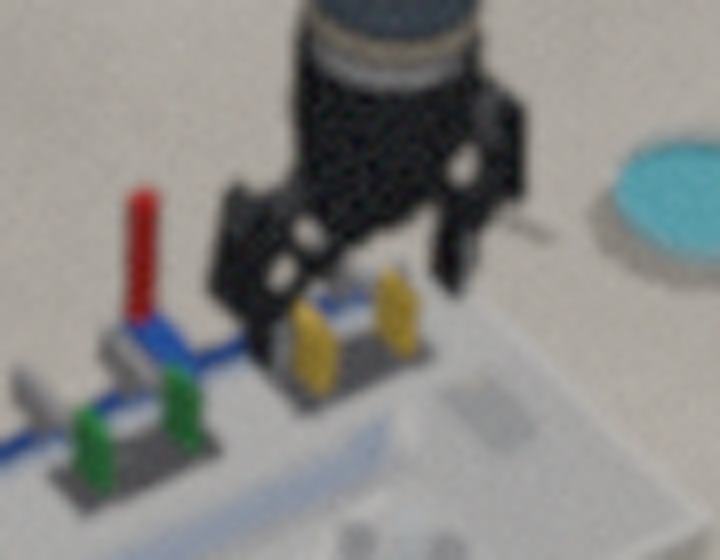

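The open fingers straddle the yellow tabs (tabs at (315,348) and (398,312)). Squeezing.

```bash

python3 -m inch '[[-0.4,[0,0,0],[0,0,0]],[-0.1,[0,0,0],[0,0,0]],[0.1,[0,0,0],[0,0,0]],[0.3,[0,0,0],[0,0,0]],[0.4,[0,0,0],[0,0,0]],[0.5,[0,0,0],[0,0,0]],[0.5,[0,0,0],[0,0,0]],[0.5,[0,0,0],[0,0,0]]]' 20
python3 - <<'E'
from h import *
st()
p,d=snapshot('scene');crop(p,255,135,345,205,8,'pics/c15.png')
E
```

```text
t: 12.8
tcp_pos: [0.597, 0.1398, 0.152]
tool_rot: [0.015, 1.0, -0.001, 0.001]
force: [-1.7, -4.8, 4.1]
finger_gap: 0.365
t 12.8 tcp [0.597  0.1398 0.152 ] alpha 88.26 tilt [ 0.0016 -0.0027] gap 0.365 F [-1.7 -4.8  4.1] q [ 0.05  0.61  1.54 -0.    1.   -1.49]
```

View pics/c15.png

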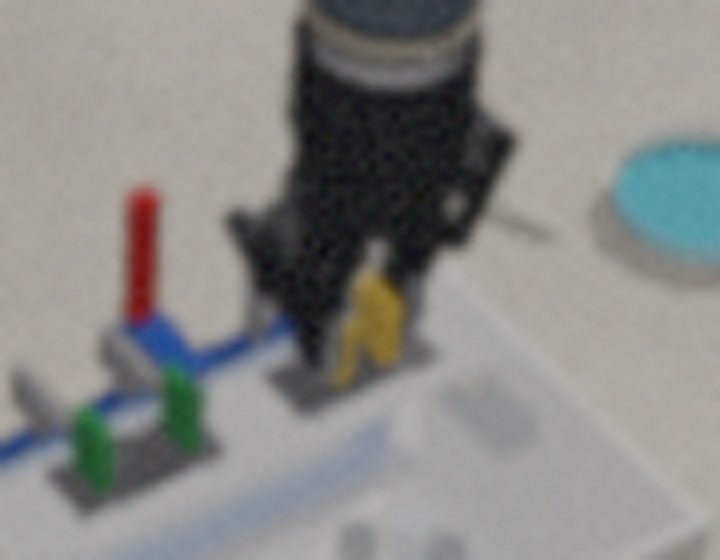

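```bash

python3 -m inch '[[0.2,[0,0,0],[0,0,0]],[-0.2,[0,0,0],[0,0,0]],[-0.6,[0,0,0],[0,0,0]],[-1,[0,0,0],[0,0,0]],[-1,[0,0,0],[0,0,0]],[-1,[0,0,-0.2],[0,0,0]],[-1,[0,0,-0.5],[0,0,0]],[-1,[0,0,-0.7],[0,0,0]],[-1,[0,-0.3,-0.8],[0,0,0]],[-1,[0,-0.7,-0.8],[0,0,0]],[-1,[0,-1,-0.8],[0,0,0]],[-1,[0,-1,-0.8],[0,0,0]],[-1,[0,-1,-0.8],[0,0,0]]]' 
python3 - <<'E'
from h import *
need([.5932,.0296,.150])
p,d=snapshot('scene');crop(p,215,125,345,230,6,'pics/c16.png')
E
```

```text
t: 14.15
tcp_pos: [0.5932, 0.0412, 0.2307]
tool_rot: [0.016, 1.0, 0.0, -0.0]
force: [-0.4, -0.2, 0.1]
finger_gap: 0.997
t 14.15 tcp [0.5932 0.0412 0.2307] alpha 88.15 tilt [-0.0003  0.0008] gap 0.997 F [-0.4 -0.2  0.1] q [-0.12  0.49  1.51  0.    1.14 -1.66]
shift [-0.003 -0.116  0.807] turn [ 0.0001 -0.     -0.0004]
```

View pics/c16.png

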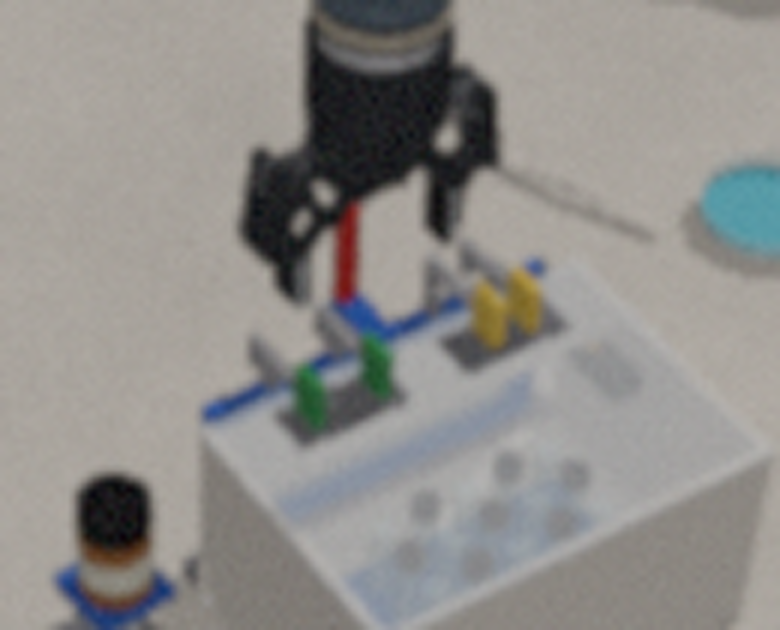

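The yellow tabs stay together: spacing is 37 px against 64 before, as expected for 24 mm against 44 mm. Now the green catch.

```bash

python3 -m inch '[[-1,[0,-0.12,0.1],[0,0,0]],[-1,[0,-0.12,0.3],[0,0,0]],[-1,[0,-0.12,0.5],[0,0,0]],[-1,[0,-0.12,0.7],[0,0,0]],[-1,[0,-0.12,0.8],[0,0,0]],[-1,[0,-0.12,0.8],[0,0,0]],[-1,[0,-0.12,0.8],[0,0,0]]]' 
python3 -m inch '[[-0.4,[0,0,0],[0,0,0]],[-0.1,[0,0,0],[0,0,0]],[0.1,[0,0,0],[0,0,0]],[0.3,[0,0,0],[0,0,0]],[0.4,[0,0,0],[0,0,0]],[0.5,[0,0,0],[0,0,0]],[0.5,[0,0,0],[0,0,0]],[0.5,[0,0,0],[0,0,0]]]' 20
python3 - <<'E'
from h import *
st()
E
python3 -m inch '[[0.2,[0,0,0],[0,0,0]],[-0.2,[0,0,0],[0,0,0]],[-0.6,[0,0,0],[0,0,0]],[-1,[0,0,0],[0,0,0]],[-1,[0,0,0],[0,0,0]],[-1,[0,0,-0.2],[0,0,0]],[-1,[0,0,-0.5],[0,0,0]],[-1,[0,0,-0.8],[0,0,0]],[-1,[0,0,-1],[0,0,0]],[-1,[0,0,-1],[0,0,0]],[-0.5,[0.4,0.3,-1],[0,0,0]],[-0.2,[0.8,0.5,-1],[0,0,0]],[-0.2,[0.8,0.5,-1],[0,0,0]],[-0.2,[0.8,0.5,-1],[0,0,0]]]' 
python3 - <<'E'
from h import *
need([.5148,.087,.165])
p,d=snapshot('scene');crop(p,215,115,345,230,6,'pics/c17.png')
E
```

```text
t: 14.9
tcp_pos: [0.5933, 0.0296, 0.1509]
tool_rot: [0.015, 1.0, -0.0, 0.0]
force: [0.3, -0.5, 0.7]
finger_gap: 1.002
t: 15.7
tcp_pos: [0.5936, 0.0297, 0.1519]
tool_rot: [0.015, 1.0, 0.0, 0.001]
force: [-0.5, 1.7, 5.1]
finger_gap: 0.361
t 15.7 tcp [0.5936 0.0297 0.1519] alpha 88.23 tilt [0.002  0.0004] gap 0.361 F [-0.5  1.7  5.1] q [-0.14  0.59  1.59  0.    0.97 -1.68]
t: 17.1
tcp_pos: [0.5133, 0.0824, 0.25]
tool_rot: [0.015, 1.0, -0.0, -0.001]
force: [0.9, 0.3, 0.2]
finger_gap: 0.596
t 17.1 tcp [0.5133 0.0824 0.25  ] alpha 88.32 tilt [-0.0015 -0.0001] gap 0.596 F [0.9 0.3 0.2] q [-0.06  0.36  1.67 -0.    1.11 -1.6 ]
shift [-0.015  0.047  0.85 ] turn [-0.     -0.0002  0.0001]
```

View pics/c17.png

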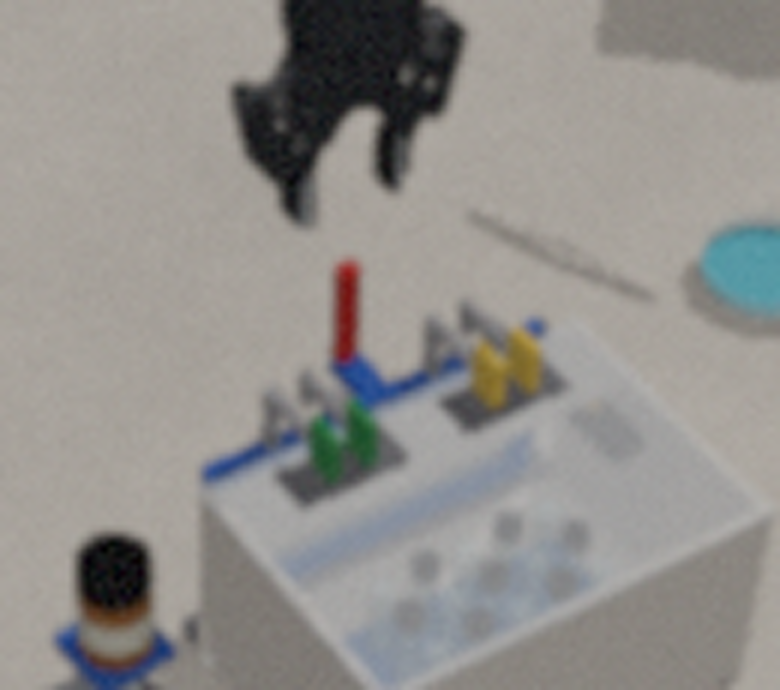

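Both pairs of tabs stand together (green at (325,450)/(362,432), yellow at (490,377)/(525,360)), and the post is at (346,312). I'll descend on the post.

```bash

python3 -m inch '[[-0.2,[-0.015,0.05,0],[0,0,0]],[-0.2,[-0.015,0.05,0.2],[0,0,0]],[-0.2,[-0.015,0.05,0.4],[0,0,0]],[-0.2,[-0.015,0.05,0.6],[0,0,0]],[-0.2,[-0.015,0.05,0.75],[0,0,0]],[-0.2,[-0.015,0.05,0.85],[0,0,0]],[-0.2,[-0.015,0.05,0.85],[0,0,0]]]' 
python3 - <<'E'
from h import *
need([.5148,.087,.165])
p,d=snapshot('scene');crop(p,235,115,325,190,8,'pics/c18.png')
E
```

```text
t: 17.85
tcp_pos: [0.5162, 0.0865, 0.1643]
tool_rot: [0.016, 1.0, 0.0, -0.001]
force: [-0.2, -0.2, -0.3]
finger_gap: 0.595
t 17.85 tcp [0.5162 0.0865 0.1643] alpha 88.2 tilt [-0.0027  0.0001] gap 0.595 F [-0.2 -0.2 -0.3] q [-0.05  0.49  1.75  0.    0.9  -1.59]
shift [ 0.014  0.004 -0.007] turn [ 0.     -0.0004 -0.0003]
```

View pics/c18.png

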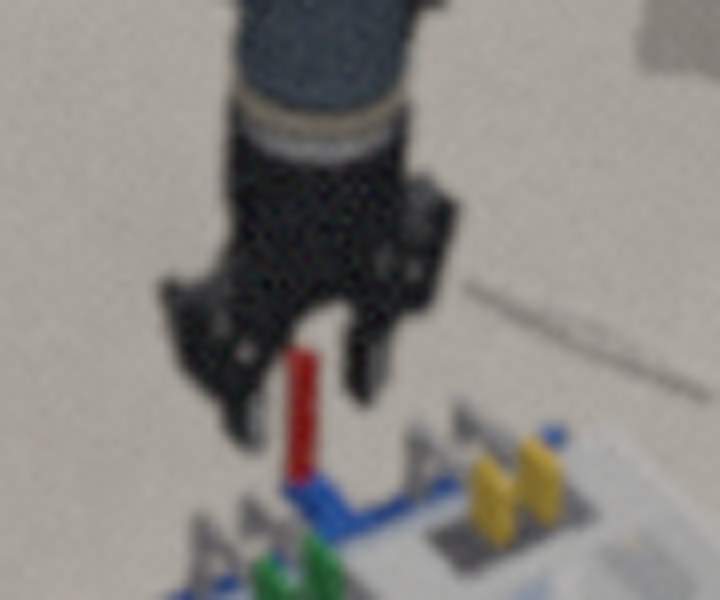

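The post sits between the fingers (tips at (245,440) and (365,395)). Gripping.

```bash

python3 -m inch '[[0.2,[0.01,0,0],[0,0,0]],[0.5,[0.01,0,0],[0,0,0]],[0.8,[0.01,0,0],[0,0,0]],[1,[0.01,0,0],[0,0,0]],[1,[0.01,0,0],[0,0,0]],[1,[0.01,0,0],[0,0,0]],[1,[0.01,0,0],[0,0,0]]]' 50
python3 - <<'E'
from h import *
st()
# arc plan in tool axes (tool x=-X, y=+Y carrier): post rel hinge shut (-.04,-.11)
for th in np.radians([8,16,24,32,40,48,56,64,72,80,88,95]):
    c,s=np.cos(th),np.sin(th);p=np.array([-.04,-.11]);r=np.array([c*p[0]+s*p[1],-s*p[0]+c*p[1]])-p
    print(round(np.degrees(th)),'dx %.2f dy %.2f turn %.4f'%(-r[0]*10,r[1]*10,th/2/np.pi))
E
```

```text
t: 18.6
tcp_pos: [0.5159, 0.0872, 0.1667]
tool_rot: [0.015, 1.0, 0.0, 0.001]
force: [-0.7, 1.7, 6.9]
finger_gap: 0.177
t 18.6 tcp [0.5159 0.0872 0.1667] alpha 88.24 tilt [0.0022 0.0005] gap 0.177 F [-0.7  1.7  6.9] q [-0.05  0.48  1.75  0.    0.9  -1.59]
8 dx 0.15 dy 0.07 turn 0.0222
16 dx 0.29 dy 0.15 turn 0.0444
24 dx 0.41 dy 0.26 turn 0.0667
32 dx 0.52 dy 0.38 turn 0.0889
40 dx 0.61 dy 0.51 turn 0.1111
48 dx 0.69 dy 0.66 turn 0.1333
56 dx 0.74 dy 0.82 turn 0.1556
64 dx 0.76 dy 0.98 turn 0.1778
72 dx 0.77 dy 1.14 turn 0.2000
80 dx 0.75 dy 1.30 turn 0.2222
88 dx 0.71 dy 1.46 turn 0.2444
95 dx 0.66 dy 1.59 turn 0.2639
```

```bash

python3 -m inch '[[1,[0.08,0.03,0],[0,0,0.011]],[1,[0.15,0.07,0],[0,0,0.022]],[1,[0.22,0.11,0],[0,0,0.033]],[1,[0.29,0.15,0],[0,0,0.044]],[1,[0.35,0.2,0],[0,0,0.056]],[1,[0.41,0.26,0],[0,0,0.067]],[1,[0.41,0.26,0],[0,0,0.067]],[1,[0.41,0.26,0],[0,0,0.067]]]' 
python3 - <<'E'
from h import *
st()
p,d=snapshot('scene');crop(p,215,115,325,200,7,'pics/c19.png')
E
```

```text
t: 19.4
tcp_pos: [0.4752, 0.1134, 0.1667]
tool_rot: [0.223, 0.975, -0.001, 0.001]
force: [-0.4, -2.8, 6.8]
finger_gap: 0.169
t 19.4 tcp [0.4752 0.1134 0.1667] alpha 64.2 tilt [ 0.0012 -0.0018] gap 0.169 F [-0.4 -2.8  6.8] q [ 0.01  0.44  1.84 -0.    0.86 -1.11]
```

View pics/c19.png

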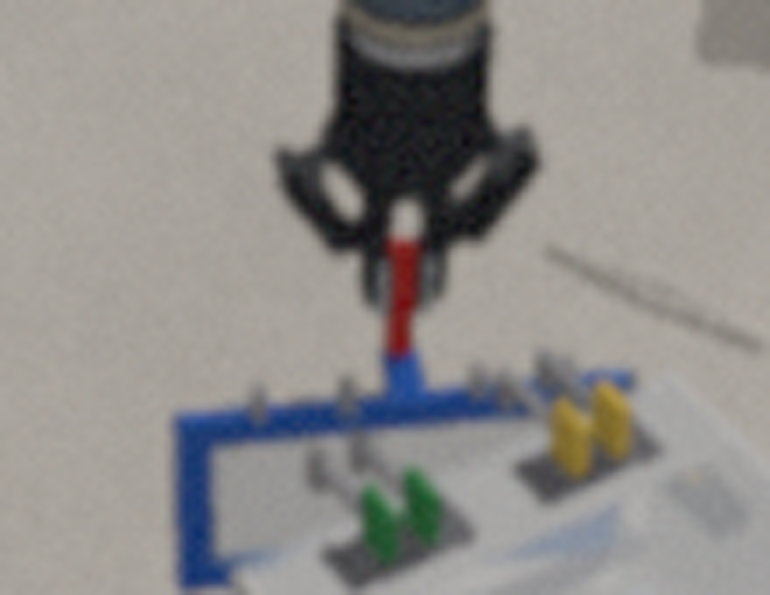

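The gate has swung about 24° in the grip, with the fingers square on the post at (403,280). I'll continue the arc.

```bash

python3 -m inch '[[1,[0.08,0.03,0],[0,0,0.011]],[1,[0.15,0.07,0],[0,0,0.022]],[1,[0.22,0.11,0],[0,0,0.033]],[1,[0.29,0.15,0],[0,0,0.044]],[1,[0.35,0.2,0],[0,0,0.056]],[1,[0.41,0.26,0],[0,0,0.067]],[1,[0.47,0.32,0],[0,0,0.078]],[1,[0.52,0.38,0],[0,0,0.089]],[1,[0.57,0.44,0],[0,0,0.1]],[1,[0.61,0.51,0],[0,0,0.111]],[1,[0.61,0.51,0],[0,0,0.111]],[1,[0.61,0.51,0],[0,0,0.111]]]' 
python3 - <<'E'
from h import *
st()
p,d=snapshot('scene');crop(p,200,105,330,200,6,'pics/c20.png')
E
```

```text
t: 20.65
tcp_pos: [0.4413, 0.1862, 0.1667]
tool_rot: [0.543, 0.84, -0.001, -0.0]
force: [-3.2, -1.4, 10.7]
finger_gap: 0.173
t 20.65 tcp [0.4413 0.1862 0.1667] alpha 24.23 tilt [-0.0015 -0.0015] gap 0.173 F [-3.2 -1.4 10.7] q [ 0.17  0.43  1.86 -0.    0.85 -0.26]
```

View pics/c20.png

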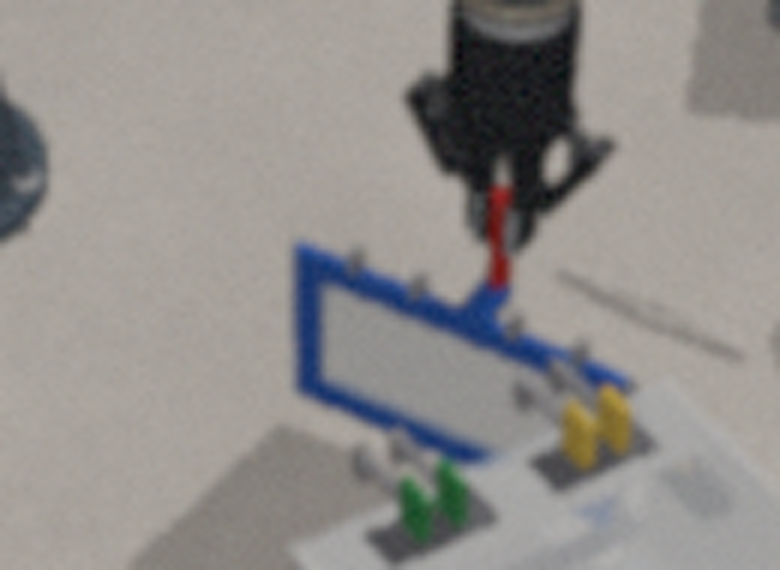

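```bash

python3 -m inch '[[1,[0.08,0.03,-0.005],[0,0,0.011]],[1,[0.15,0.07,-0.01],[0,0,0.022]],[1,[0.22,0.11,-0.01],[0,0,0.033]],[1,[0.29,0.15,-0.01],[0,0,0.044]],[1,[0.35,0.2,-0.01],[0,0,0.056]],[1,[0.41,0.26,-0.01],[0,0,0.067]],[1,[0.47,0.32,-0.01],[0,0,0.078]],[1,[0.51,0.37,-0.01],[0,0,0.086]],[1,[0.51,0.37,-0.01],[0,0,0.086]],[1,[0.51,0.37,-0.01],[0,0,0.086]]]' 
python3 - <<'E'
from h import *
s=st()
H=np.array([.5581,.1955]);v=np.array(s['tcp_pos'])[:2]-H
a=np.arctan2(v[1],v[0]);a0=np.arctan2(.087-H[1],.5148-H[0]);print('gate angle by tcp',((a0-a)%(2*np.pi)),np.linalg.norm(v))
p,d=snapshot('scene');cv2.imwrite('pics/s21.png',p);crop(p,200,105,330,200,6,'pics/c21.png')
p,d=snapshot('top');cv2.imwrite('pics/t21.png',p)
E
```

```text
t: 21.7
tcp_pos: [0.4531, 0.2478, 0.1667]
tool_rot: [0.747, 0.664, -0.002, -0.001]
force: [-5.8, -0.1, 5.4]
finger_gap: 0.171
t 21.7 tcp [0.4531 0.2478 0.1667] alpha -6.73 tilt [-0.0043 -0.0014] gap 0.171 F [-5.8 -0.1  5.4] q [ 0.28  0.48  1.77 -0.    0.9   0.4 ]
gate angle by tcp 1.6532543235451138 0.11734939778585445
```

View pics/s21.png

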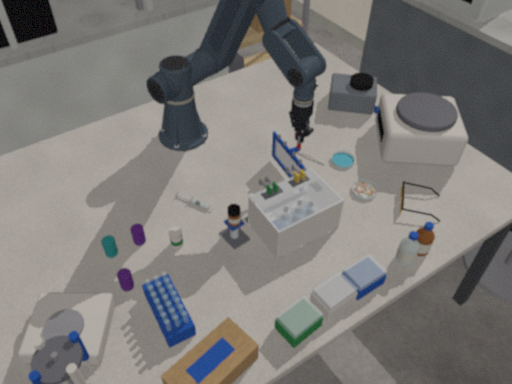

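View pics/t21.png

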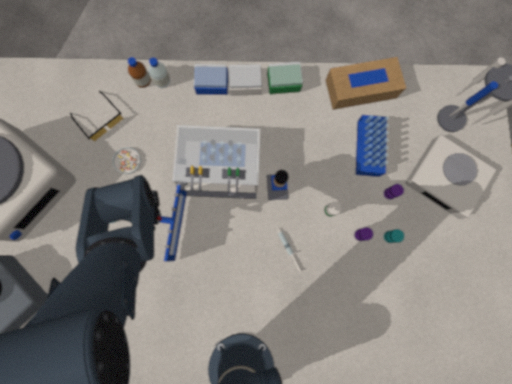

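View pics/c21.png

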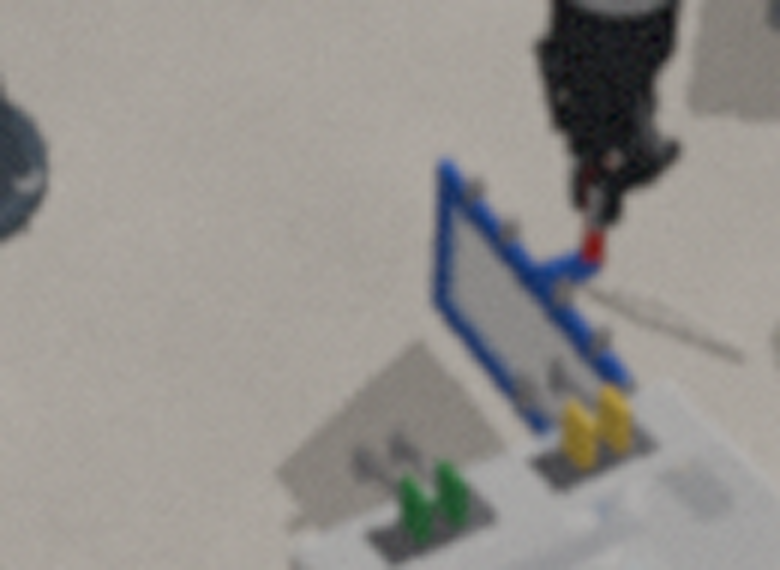

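The gate stands at about 1.65 rad (95°) with the gripper on the post. The jar is still on the step and both catches are still squeezed. I'll do a short hold, then hand in.

```bash

python3 -m inch '[[1,[0,0,0],[0,0,0]],[1,[0,0,0],[0,0,0]],[1,[0,0,0],[0,0,0]],[1,[0,0,0],[0,0,0]],[1,[0,0,0],[0,0,0]]]' 
python3 - <<'E'
from h import *
s=st()
p,d=snapshot('top');K,o,M=ci('top')
h=cv2.cvtColor(p,cv2.COLOR_BGR2HSV);m=((h[...,0]>105)&(h[...,0]<122)&(h[...,1]>130));v,u=np.nonzero(m);k=(u>155)&(u<192)&(v>195)&(v<265)
P=np.array([onz('top',(a,b),.14)[:2] for a,b in zip(u[k],v[k])]);
vx=cv2.fitLine(P.astype(np.float32),cv2.DIST_L2,0,.01,.01).ravel();print('panel dir deg vs carrier x',np.degrees(np.arctan2(vx[1],vx[0]))+1.7)
E
```

```text
t: 22.3
tcp_pos: [0.453, 0.2477, 0.1667]
tool_rot: [0.748, 0.664, -0.002, -0.001]
force: [-5.0, -0.1, 5.4]
finger_gap: 0.175
t 22.3 tcp [0.453  0.2477 0.1667] alpha -6.75 tilt [-0.0044 -0.0013] gap 0.175 F [-5.  -0.1  5.4] q [ 0.28  0.48  1.77 -0.    0.9   0.4 ]
panel dir deg vs carrier x -0.6576748
```

```bash
python3 -c "
from station import *
print(sign_off())"
```

```text
the job is handed in; nothing more can be done
None
```

The job is handed in at about 22 s of the 66 s allowed, with the gripper still holding the gate open.

- **Jar:** the amber jar with the black cap stands upright in the middle of the blue step, released. The last pictures, taken after the gate was open, show it still there. The two cameras disagreed by 4–5 mm on the step's centre, so I centred the jar against the step in the scene picture. There its edges matched to within about 1 mm sideways.
- **Catches:** I squeezed yellow first, then green. The finger gap read about 31 mm on each, against 32 mm for fully squeezed, and both pairs of tabs stayed together afterwards.
- **Gate:** I took the red post with 50 N and swung the gate past its click stop.
    - **Angle:** the gripper position and its turn both give about 1.65 rad (95°). A line fitted to the panel in the top picture gave about 91°; I trusted it less because the panel's side face biases it. Both readings are about square or wider.
    - **Hold:** it was steady over the last 0.5 s before hand-in.
- **Forces and the rest:** the wrist force I read never exceeded about 11 N. Nothing else appears to have been moved, judging by the last pictures.

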